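Stack the component cases in the kitting cradle

TASK

Stack the three black component cases in the metal cradle, largest at the bottom, then the middle one, then the smallest, each base resting fully on what is under it with nothing overhanging, and all with their long sides running across from cheek to cheek. The largest lies in a narrow bin where only its short ends can be gripped, but in the cradle only its long sides are free, so put it down on the bench on the way and take it again by its long sides. Keep the cases level, set them down gently without dropping them, and leave the spool, jar, fan and iron stand where they are.

Things in the scene. Friction and masses are not known exactly. Their poses are not given: they have to be found in the camera images.
- case_large: largest case: black plastic box with a flat top, 70 mm long (its x) x 54 mm wide (its y) x 34 mm high, about 0.25 kg, upright. Starts on the floor of the bin, its length along the bin's, a few mm of slack at its long sides. Origin: centre of the underside, z up.
- case_medium: middle case: black plastic box with a flat top, 54 mm long (its x) x 40 mm wide (its y) x 30 mm high, about 0.14 kg, standing upright on the bench at any yaw. Origin: centre of the underside, z up.
- case_small: smallest case: black plastic box with a flat top, 38 mm long (its x) x 27 mm wide (its y) x 26 mm high, about 0.07 kg, standing upright on the bench at any yaw. Origin: centre of the underside, z up.
- cradle: fixed aluminium cradle where the stack is built: a solid flat plinth, 66 mm (its x) x 82 mm (its y) x 8 mm high, between two upright cheeks, 3 mm thick and 66 mm long in x, at its +y and -y sides, 82 mm clear between them, their tops 60 mm above the bench. Open at the front (-x), back (+x) and top. The cases' long sides (their x) must end up along the cradle's y, cheek to cheek. Origin: centre of the underside, on the bench, z up.
- bin: fixed narrow grey open bin, 158 mm (its x) x 70 mm (its y) x 48 mm high outside; walls and floor 4 mm thick, so 150 x 62 mm inside and its floor 4 mm above the bench. The largest case lies near its middle with about 32 to 48 mm free beyond each short end. Origin: centre of the underside, z up.
- spool: bystander: upright loose metal solder spool, 56 mm diameter, 44 mm high, on the bench among the smaller cases. Origin: centre of the underside. Leave it alone.
- jar: bystander: loose amber glass flux jar with black cap, 44 mm diameter, 62 mm high, on the bench among the smaller cases. Origin: centre of the underside. Leave it alone.
- fan: bystander and obstacle: fixed upright black bench fan with wire guards, 80 mm wide (its y), 29 mm thick (its x), 80 mm high, standing between the middle of the bench and the bin or cradle. Origin: centre of the underside, z up.
- stand: bystander and obstacle: fixed black soldering-iron stand between the middle of the bench and the bin or cradle: round sponge dish of 70 mm diameter, 20 mm high, with a holder post and cup at its +x side, reaching 75 mm from the origin and 80 mm high. Origin: under the dish's centre, z up.
Things that resemble listed ones, but are neither listed nor needed, are in the scene too. Of the things shaped like the bin, the grey one is meant. What is shaped like the case_large but blue is not meant.

How it is judged (in metres and radians):
On the way, in this order (a step that is already met when the one before it is completed fails the run):
1. the largest case stands on the cradle's plinth, fully on it, long side across, let go (x of case_large in the frame of cradle between -0.007 and 0.007 m and y of case_large in the frame of cradle between -0.007 and 0.007 m and z of case_large in the frame of cradle between 0.005 and 0.011 m and angle between the x axis of case_large and the y axis of cradle, either way round below 0.25 rad and angle between case_large's own z axis and vertical below 0.06 rad and contact force between case_large and the fingers below 0.1 N), for 0.2 s.
2. the middle case stands fully on the largest, lined up, let go (x of case_large in the frame of cradle between -0.007 and 0.007 m and y of case_large in the frame of cradle between -0.007 and 0.007 m and z of case_large in the frame of cradle between 0.005 and 0.011 m and angle between the x axis of case_large and the y axis of cradle, either way round below 0.25 rad and angle between each of case_large, case_medium's own z axis and vertical below 0.06 rad and x of case_medium in the frame of case_large between -0.009 and 0.009 m and y of case_medium in the frame of case_large between -0.008 and 0.008 m and z of case_medium in the frame of case_large between 0.031 and 0.037 m and angle between the x axis of case_medium and the x axis of case_large, either way round below 0.25 rad and contact force between case_medium and the fingers below 0.1 N), for 0.2 s.
At the end, for the whole second after the job is handed in: Cases stacked in the cradle, let go, at rest, level within 0.06 rad: largest within 7 mm of the plinth's centre, its length within 0.25 rad of cradle y; middle on it within 9 mm along, 8 mm across; smallest on that within 9 mm along, 7.5 mm across; lengths within 0.25 rad (all of step 2 and x of case_small in the frame of case_medium between -0.009 and 0.009 m and y of case_small in the frame of case_medium between -0.0075 and 0.0075 m and z of case_small in the frame of case_medium between 0.027 and 0.033 m and angle between the x axis of case_small and the x axis of case_medium, either way round below 0.25 rad and angle between case_small's own z axis and vertical below 0.06 rad and contact force between each of case_large, case_small and the fingers below 0.1 N and linear speed of each of case_large, case_medium, case_small below 0.02 m/s and angular speed of each of case_large, case_medium, case_small below 0.15 rad/s); the robot touches nothing.
It fails at once if the solder spool or the flux jar is moved more than 20 mm (distance of any of spool, jar from where it was at the start of the episode above 0.02 m).
It fails at once if a case is tipped by more than about 30 degrees (angle between any of case_large, case_medium, case_small's own z axis and vertical above 0.52 rad).
It fails at once if a case is dropped: it moves faster than 0.45 m/s while not held ((linear speed of case_large above 0.45 m/s and contact force between case_large and the fingers below 0.1 N) or (linear speed of case_medium above 0.45 m/s and contact force between case_medium and the fingers below 0.1 N) or (linear speed of case_small above 0.45 m/s and contact force between case_small and the fingers below 0.1 N)).
It also fails if it takes over 72 s, if anything falls off the work surface, if the arm or the gripper's body presses on something with over 40 N, if the wrist force passes 120 N, or if a joint passes its speed limit or range.

ROBOT

A 6-joint arm with a two-finger parallel gripper is mounted at the origin on the work surface. World frame = base frame: x ahead of the robot, y to its left, z up, the work surface at z = 0. Lengths are in m, angles in degrees, forces in N, time in s.
With the tool pointing down it reaches from about 0.3 to 0.75 m from the base axis. Payload 8.5 kg.
Tool frame: the origin (TCP) lies on the mounting face of the last link; the fingertips stand tip_extent ahead of it and the grasp point (between the pads) lies 155 mm ahead of it (tip_extent is the distance from the TCP to the fingertips, in m); z points along the fingers, y is the line along which they close (so a half turn about z gives the same grasp; the last joint's range is limited). The gripper opens to 85 mm and grips with 20 to 120 N. Pads are 22 mm wide; open, the fingers measure 114 mm over their backs; the gripper's body (76 mm by 85 mm) begins 54 mm behind the grasp point. The pads swing forward as they close: fully open they stand 13 mm farther back than shut.
Start: joints at [64.154, 21.807, 74.336, -0, 83.858, -12.336], TCP at [0.128, 0.535, 0.405] pointing down, gripper open.
Joint ranges: [-178.18, 178.18], [-50.72, 133.34], [12.68, 142.11], [-81.47, 261.47], [9.98, 163.14], [-165.26, 165.26]. Speed limits (degrees/s): [136.94, 136.94, 180, 180, 180, 180].

INTERFACE

Orientations are given as a 3x3 rotation matrix whose columns are the frame's x, y, z axes.
In Python, from rig import observe, get_image, camera_params, close_job, tip_extent gives the robot as it stands.
- The arm moves only by the shell command python3 -m creep 'ROWS' [FORCE]. ROWS is JSON, a list of rows, each an object with "jaw": the gripper's target within -1 to 1 (shut at 1, half-way at 0, fully open at -1); "travel": the shift along the world's x, y, z in mm, a list of three; "roll": the turn about the world's z in rad. A call has 1 to 12 rows; each row is the pose to reach, as a shift and turn from the pose commanded when the call began; what a row does not reach only later rows make up. A row lasts 1/10 s, in which the tool goes at most 50 mm and 8.59 degrees, less where a joint would pass 70% of its speed; a pose out of reach is approached as far as the arm can. A call with a gripper value outside its range is refused whole. The fingers move at their own pace and stop on an object; FORCE is the grip in N (left out, the last holds). Time passes only in rows, so rows that repeat a pose let the fingers close. It gives the time, the measured TCP pose, the force, the opening and the grip force at its end, in the units of the state.
- observe(): the state, without advancing time (a new reading comes with each control period).
- get_image(name): name is "scene" or "top" or "wrist"; returns (picture, depth): 384x512x3 uint8, red, green, blue; 384x512 float32, m along the optical axis (not along the pixel's ray), 0 where there is no reading.
- camera_params(name): a dict with "mtx" (3x3 intrinsics, pixels), "extrinsics" (4x4, takes a point from camera to world coordinates). Camera axes: x right, y down, z forward; pixel columns grow to the right and rows downward; lengths in m; the calibration is good to about 2 mm. A picture is of the moment at which its call begins: read the wrist's pose just before it. camera_params takes no time and is no camera call; for the wrist camera it gives the pose at the moment of the call.
- close_job(): hands the job in; it is judged then, once.
The state is a dict: "time_s": time; "q": joint angles; "qvel": joint speeds; "joint_efforts": joint torques, N m; "position": TCP position; "tool_rot": TCP orientation; "ft_force": force on the tool from outside, world axes, zero at the start; "wrist_torque": the same for the moment, N m; "grip_width": finger opening in m; "gripper_force": force on a finger pad.
Only numpy, scipy, OpenCV 4.12 (cv2) and the standard library are available. Lean on these libraries where they do the work, as an engineer would, in place of code of your own. Each camera call takes 0.05 s, during which the arm holds its last target. There are 200 camera calls.

## Working session

There is one attempt and no reset: what is moved stays moved. The work goes in short steps, Python scripts to look and compute and a shell command to move; the robot and the scene stay as the last step left them, time stands still between calls to the robot, and variables do not carry over. Pictures are saved under pics/ and viewed, at most 10 in all, crops included, and the job is handed in when it is done.

```bash
mkdir -p pics; ls; cat > h.py <<'E'
import numpy as np, cv2
from rig import *
def snap(n):
    P=camera_params(n); im,d=get_image(n); return im,d,np.array(P["mtx"]),np.array(P["extrinsics"])
def cloud(d,K,T):
    v,u=np.mgrid[:d.shape[0],:d.shape[1]]
    p=np.stack([(u-K[0,2])/K[0,0]*d,(v-K[1,2])/K[1,1]*d,d],-1)
    return p@T[:3,:3].T+T[:3,3]
def save(n,im): cv2.imwrite("pics/"+n+".png",cv2.cvtColor(im,cv2.COLOR_RGB2BGR))
E
python3 - <<'E'
from h import *
s=observe(); print(s["position"],s["tool_rot"],s["grip_width"],tip_extent)
im,d,K,T=snap("top"); save("top0",im); np.savez("top0.npz",im=im,d=d,K=K,T=T); print(K,T)
im,d,K,T=snap("scene"); save("scene0",im)
E
```

```text
pics
[0.12847659 0.53473611 0.40410801] [[-9.72324711e-01  2.33632684e-01 -6.52793028e-04]
 [ 2.33633367e-01  9.72323873e-01 -1.31742453e-03]
 [ 3.26932817e-04 -1.43347866e-03 -9.99998919e-01]] 0.08538481489640654 0.1734
[[427.24466507   0.         254.10992556]
 [  0.         427.24466507 187.88065119]
 [  0.           0.           1.        ]] [[-0.00866652 -0.99259675  0.12114694  0.38483257]
 [-0.9999432   0.00935419  0.00510879 -0.01477311]
 [-0.0062042  -0.12109578 -0.99262144  1.36140401]
 [ 0.          0.          0.          1.        ]]
```

View pics/top0.png

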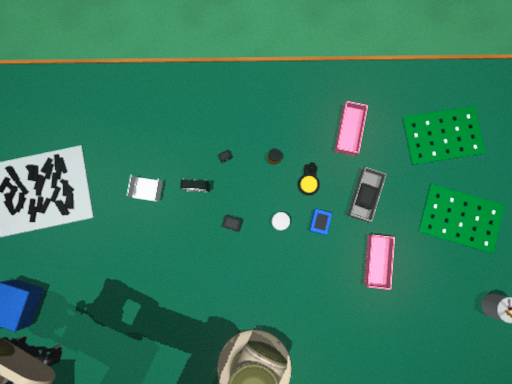

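View pics/scene0.png

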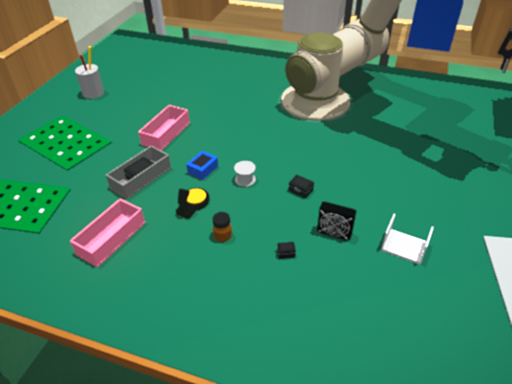

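Candidates in the top picture: largest case, black in the grey bin at (368,195), versus the blue lookalike at (321,222) and the empty pink bins at (352,128) and (380,262). Medium is at (232,223), small at (225,156). The cradle is at (145,188), the fan at (195,186), the stand at (309,184), the spool at (281,221) and the jar at (275,156). I choose the black ones and the grey bin.

```bash
cat >> h.py <<'E'
def rect(P,mask,z0,z1,ctr,r):
    m=mask&(P[...,2]>z0)&(P[...,2]<z1)&(np.hypot(P[...,0]-ctr[0],P[...,1]-ctr[1])<r)
    n,l,st,_=cv2.connectedComponentsWithStats(m.astype(np.uint8)); 
    if n<2: return None
    k=1+st[1:,4].argmax(); q=P[l==k]
    (c,s,a)=cv2.minAreaRect((q[:,:2]*1000).astype(np.float32))
    if s[0]<s[1]: s=s[::-1]; a+=90
    return dict(c=np.round(c,1),s=np.round(s,1),yaw=round((a+90)%180-90,1),z=np.round(np.median(q[:,2])*1000,1),n=len(q),mean=np.round(q[:,:2].mean(0)*1000,1))
E
python3 - <<'E'
from h import *
f=np.load("top0.npz"); im,d,K,T=[f[k] for k in("im","d","K","T")]
P=cloud(d,K,T); A=np.ones(d.shape,bool)
dark=im.max(2)<80
for n,(u,v),z0,z1,r,m in [("bench",(255,250),-.05,.05,.02,A),("large",(368,195),.028,.045,.06,dark),("bin",(368,195),.04,.06,.11,A),("med",(232,223),.02,.05,.05,A),("small",(225,156),.018,.05,.04,A),("plinth",(145,188),.003,.02,.06,A),("cradle",(145,188),.003,.08,.07,A),("fan",(195,186),.01,.12,.07,A),("stand",(309,184),.01,.12,.1,A),("jar",(275,156),.03,.1,.05,A),("spool",(281,221),.03,.06,.05,A),("blue",(321,222),.01,.06,.06,A)]:
    print(n,rect(P,m,z0,z1,P[v,u],r))
c=im[140:260,120:400]; save("crop0",cv2.resize(c,None,fx=2.8,fy=2.8,interpolation=cv2.INTER_CUBIC))
E
```

```text
bench {'c': array([352.8,  -8.1]), 's': array([37.7, 35.6]), 'yaw': -45.7, 'z': np.float64(-0.3), 'n': 128, 'mean': array([353.6,  -9. ])}
large {'c': array([ 517.7, -361.1]), 's': array([69.8, 60.4]), 'yaw': -20.9, 'z': np.float64(38.5), 'n': 407, 'mean': array([ 518.1, -359.1])}
bin {'c': array([ 524.8, -360.7]), 's': array([157.8,  71.8]), 'yaw': -19.8, 'z': np.float64(45.4), 'n': 359, 'mean': array([ 522.3, -358.2])}
med {'c': array([439.9,  62.4]), 's': array([54.3, 40.6]), 'yaw': 73.6, 'z': np.float64(30.2), 'n': 229, 'mean': array([439.5,  62.1])}
small {'c': array([654. ,  84.2]), 's': array([37.7, 27.4]), 'yaw': -67.5, 'z': np.float64(26.3), 'n': 105, 'mean': array([653.9,  84.4])}
plinth {'c': array([553.2, 340.7]), 's': array([85. , 76.5]), 'yaw': -5.2, 'z': np.float64(8.0), 'n': 470, 'mean': array([552.3, 343.4])}
cradle {'c': array([551.3, 345.6]), 's': array([114.1,  80.9]), 'yaw': 77.1, 'z': np.float64(9.4), 'n': 686, 'mean': array([551.8, 339.9])}
fan {'c': array([556.5, 174.6]), 's': array([80.7, 31. ]), 'yaw': 86.1, 'z': np.float64(78.3), 'n': 320, 'mean': array([554.1, 172.4])}
stand {'c': array([ 576.3, -181.6]), 's': array([97. , 67.3]), 'yaw': -3.3, 'z': np.float64(18.6), 'n': 502, 'mean': array([ 572.3, -181.7])}
jar {'c': array([648.1, -72.4]), 's': array([39.9, 39.7]), 'yaw': 0.1, 'z': np.float64(60.8), 'n': 161, 'mean': array([646.4, -71.3])}
spool {'c': array([445.3, -89.9]), 's': array([52.4, 52. ]), 'yaw': -45.9, 'z': np.float64(44.3), 'n': 252, 'mean': array([444.4, -89.8])}
blue {'c': array([ 441.6, -214.2]), 's': array([70.2, 54.5]), 'yaw': -15.8, 'z': np.float64(34.2), 'n': 417, 'mean': array([ 441.3, -213.1])}
```

View pics/crop0.png

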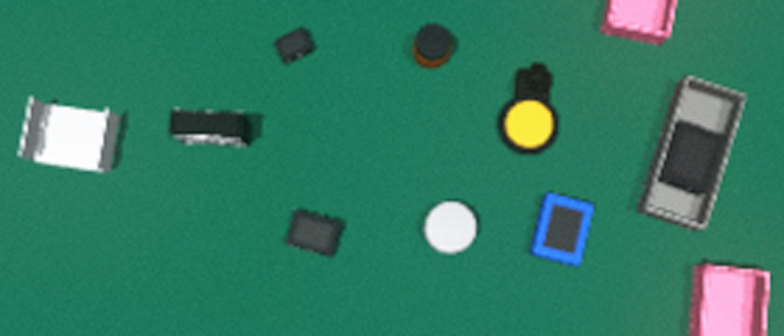

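The crop confirms it: black case with a grey-walled bin at the right, the blue one is a separate decoy. All sizes and heights match the description, so I start moving.

```bash
python3 -m creep '[{"jaw":-1,"travel":[30,-40,0],"roll":-0.07},{"jaw":-1,"travel":[60,-80,0],"roll":-0.14},{"jaw":-1,"travel":[90,-120,0],"roll":-0.21},{"jaw":-1,"travel":[120,-160,0],"roll":-0.28},{"jaw":-1,"travel":[150,-200,0],"roll":-0.35},{"jaw":-1,"travel":[180,-240,0],"roll":-0.42},{"jaw":-1,"travel":[210,-280,0],"roll":-0.5},{"jaw":-1,"travel":[240,-320,0],"roll":-0.58},{"jaw":-1,"travel":[270,-360,0],"roll":-0.66},{"jaw":-1,"travel":[300,-400,0],"roll":-0.74},{"jaw":-1,"travel":[322,-435,0],"roll":-0.8},{"jaw":-1,"travel":[322,-435,0],"roll":-0.8}]' 40 | tail -c 600
python3 -m creep '[{"jaw":-1,"travel":[7,-46,-5],"roll":-0.08},{"jaw":-1,"travel":[14,-92,-10],"roll":-0.17},{"jaw":-1,"travel":[21,-138,-16],"roll":-0.26},{"jaw":-1,"travel":[28,-184,-22],"roll":-0.35},{"jaw":-1,"travel":[35,-230,-28],"roll":-0.44},{"jaw":-1,"travel":[42,-276,-34],"roll":-0.53},{"jaw":-1,"travel":[48,-322,-40],"roll":-0.62},{"jaw":-1,"travel":[54,-368,-46],"roll":-0.71},{"jaw":-1,"travel":[60,-414,-50],"roll":-0.8},{"jaw":-1,"travel":[68,-460,-54],"roll":-0.884},{"jaw":-1,"travel":[68,-460,-54],"roll":-0.884},{"jaw":-1,"travel":[68,-460,-54],"roll":-0.884}]' | tail -c 600
python3 - <<'E'
from h import *
s=observe(); print(s["position"],np.degrees(np.arctan2(s["tool_rot"][1][1],s["tool_rot"][0][1])),s["ft_force"])
im,d,K,T=snap("wrist"); save("w0",im); P=cloud(d,K,T); A=np.ones(d.shape,bool)
print("large",rect(P,im.max(2)<90,.03,.045,(.518,-.360),.06)); print("bin",rect(P,A,.043,.055,(.523,-.36),.1))
E
```

```text
time_s: 1.3
position: [0.4527, 0.0963, 0.4041]
tool_rot: [[-0.504, 0.864, -0.0], [0.864, 0.504, -0.001], [-0.001, -0.001, -1.0]]
ft_force: [0.3, -0.3, -0.5]
grip_width: 0.0853
gripper_force: 0.0
time_s: 2.5
position: [0.5186, -0.3602, 0.3498]
tool_rot: [[0.342, 0.94, -0.001], [0.94, -0.342, 0.002], [0.001, -0.002, -1.0]]
ft_force: [-0.1, 0.7, 0.1]
grip_width: 0.0853
gripper_force: 0.0
[ 0.51857811 -0.36015377  0.34981298] -19.983047377375456 [-0.0511144   0.70025598  0.06806106]
large {'c': array([ 518.8, -357.3]), 's': array([107.2,  59.9]), 'yaw': -19.4, 'z': np.float64(37.7), 'n': 4124, 'mean': array([ 519.2, -358.1])}
bin {'c': array([ 524.2, -357.3]), 's': array([158.3,  70.4]), 'yaw': -19.3, 'z': np.float64(47.1), 'n': 2120, 'mean': array([ 525.2, -355.9])}
```

View pics/w0.png

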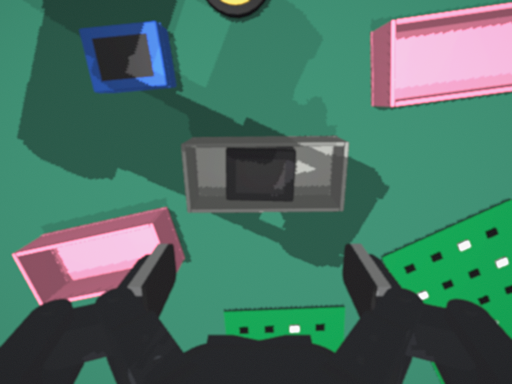

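The wrist view shows the black case at pixels (227–295, 147–201) in the grey bin, aligned with it and nearer its left end. The mask caught shaded walls, so I measure again in the bin frame.

```bash
cat >> h.py <<'E'
def extents(P,ctr,yaw,z0,z1,half,strip):
    "edges of a flat top in a frame at ctr/yaw: x edges in a central strip of y, and y edges in a strip of x (mm)"
    a=np.radians(yaw); c,s=np.cos(a),np.sin(a); x=P[...,0]-ctr[0]; y=P[...,1]-ctr[1]
    X=(c*x+s*y)*1000; Y=(-s*x+c*y)*1000; Z=(P[...,2]>z0)&(P[...,2]<z1)
    mx=Z&(abs(Y)<strip)&(abs(X)<half); my=Z&(abs(X)<strip)&(abs(Y)<half)
    ex=np.percentile(X[mx],[.5,99.5]); ey=np.percentile(Y[my],[.5,99.5])
    m=[ex.mean(),ey.mean()]
    return np.round(ex,1),np.round(ey,1),"centre",np.round([ctr[0]*1000+c*m[0]-s*m[1],ctr[1]*1000+s*m[0]+c*m[1]],1),"z",np.round(np.median(P[...,2][mx])*1000,1)
E
python3 - <<'E'
from h import *
im,d,K,T=snap("wrist"); P=cloud(d,K,T)
print(extents(P,(.518,-.3575),-19.5,.0345,.041,60,15))
print(rect(P,im.max(2)<90,.0345,.041,(.518,-.3575),.045))
E
```

```text
(array([-33.3,  35.5]), array([-29. ,  37.2]), 'centre', array([ 520.4, -354. ]), 'z', np.float64(37.8))
{'c': array([ 520.1, -355.8]), 's': array([69.2, 54.4]), 'yaw': -21.5, 'z': np.float64(37.7), 'n': 3534, 'mean': array([ 520.4, -354.5])}
```

```bash
python3 -m creep '[{"jaw":-1,"travel":[1,3,-40]},{"jaw":-1,"travel":[1,3,-80]},{"jaw":-1,"travel":[1,3,-115]},{"jaw":-1,"travel":[1,3,-135]},{"jaw":-1,"travel":[1,3,-145]},{"jaw":-1,"travel":[1,3,-155]},{"jaw":-1,"travel":[1,3,-162]},{"jaw":-1,"travel":[1,3,-168]},{"jaw":-1,"travel":[1,3,-168]},{"jaw":-1,"travel":[1,3,-168]}]' 40
python3 - <<'E'
from h import *
im,d,K,T=snap("wrist"); save("w1",im)
E
```

```text
invalid input
```

View pics/w1.png

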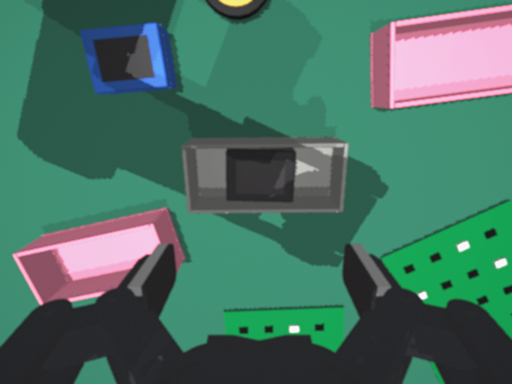

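The row needs "roll" too, so the call was refused and nothing moved (same picture, case at (261,174)).

```bash
python3 -m creep '[{"jaw":-1,"travel":[1,3,-40],"roll":0},{"jaw":-1,"travel":[1,3,-80],"roll":0},{"jaw":-1,"travel":[1,3,-115],"roll":0},{"jaw":-1,"travel":[1,3,-135],"roll":0},{"jaw":-1,"travel":[1,3,-145],"roll":0},{"jaw":-1,"travel":[1,3,-155],"roll":0},{"jaw":-1,"travel":[1,3,-162],"roll":0},{"jaw":-1,"travel":[1,3,-168],"roll":0},{"jaw":-1,"travel":[1,3,-168],"roll":0},{"jaw":-1,"travel":[1,3,-168],"roll":0}]' 40
python3 -m creep '[{"jaw":1,"travel":[0,0,0],"roll":0},{"jaw":1,"travel":[0,0,0],"roll":0},{"jaw":1,"travel":[0,0,0],"roll":0},{"jaw":1,"travel":[0,0,0],"roll":0},{"jaw":1,"travel":[0,0,0],"roll":0},{"jaw":1,"travel":[0,0,0],"roll":0}]' 40
```

```text
time_s: 3.65
position: [0.5196, -0.3574, 0.1832]
tool_rot: [[0.342, 0.94, 0.001], [0.94, -0.342, -0.001], [-0.0, 0.001, -1.0]]
ft_force: [0.4, -0.1, -0.1]
grip_width: 0.0856
gripper_force: 0.0
time_s: 4.25
position: [0.5196, -0.3574, 0.1836]
tool_rot: [[0.342, 0.94, 0.001], [0.94, -0.342, -0.001], [-0.001, 0.002, -1.0]]
ft_force: [-0.2, 0.4, 6.3]
grip_width: 0.0693
gripper_force: 46.4
```

```bash
python3 -m creep '[{"jaw":1,"travel":[0,0,5],"roll":0},{"jaw":1,"travel":[0,0,15],"roll":0},{"jaw":1,"travel":[0,0,35],"roll":0},{"jaw":1,"travel":[0,0,65],"roll":0},{"jaw":1,"travel":[0,0,100],"roll":0},{"jaw":1,"travel":[0,0,130],"roll":0},{"jaw":1,"travel":[0,0,150],"roll":0},{"jaw":1,"travel":[0,0,150],"roll":0}]' 40
python3 -m creep '[{"jaw":1,"travel":[-2,12,0],"roll":0.05},{"jaw":1,"travel":[-8,36,0],"roll":0.13},{"jaw":1,"travel":[-16,75,0],"roll":0.23},{"jaw":1,"travel":[-25,115,0],"roll":0.33},{"jaw":1,"travel":[-34,155,0],"roll":0.43},{"jaw":1,"travel":[-42,195,0],"roll":0.53},{"jaw":1,"travel":[-50,235,0],"roll":0.63},{"jaw":1,"travel":[-58,275,0],"roll":0.73},{"jaw":1,"travel":[-66,315,0],"roll":0.83},{"jaw":1,"travel":[-74,350,0],"roll":0.92},{"jaw":1,"travel":[-80,375,0],"roll":1.0},{"jaw":1,"travel":[-80,375,0],"roll":1.0}]' 40
python3 -m creep '[{"jaw":1,"travel":[-3,15,0],"roll":0.06},{"jaw":1,"travel":[-10,45,0],"roll":0.16},{"jaw":1,"travel":[-18,80,0],"roll":0.28},{"jaw":1,"travel":[-26,115,0],"roll":0.4},{"jaw":1,"travel":[-33,145,0],"roll":0.52},{"jaw":1,"travel":[-38,170,0],"roll":0.64},{"jaw":1,"travel":[-40,182,0],"roll":0.74},{"jaw":1,"travel":[-40,182,0],"roll":0.81},{"jaw":1,"travel":[-40,182,0],"roll":0.833},{"jaw":1,"travel":[-40,182,0],"roll":0.833},{"jaw":1,"travel":[-40,182,0],"roll":0.833}]' 40
python3 - <<'E'
from h import *
im,d,K,T=snap("wrist"); save("w2",im)
E
```

```text
time_s: 5.05
position: [0.5195, -0.3572, 0.3361]
tool_rot: [[0.342, 0.94, 0.004], [0.94, -0.342, -0.004], [-0.003, 0.005, -1.0]]
ft_force: [0.8, -0.6, -1.3]
grip_width: 0.0691
gripper_force: 46.3
time_s: 6.25
position: [0.4381, 0.0202, 0.3318]
tool_rot: [[-0.61, 0.792, -0.003], [0.792, 0.61, 0.001], [0.003, -0.001, -1.0]]
ft_force: [-0.5, -0.3, -1.7]
grip_width: 0.0691
gripper_force: 46.2
time_s: 7.35
position: [0.3997, 0.1993, 0.3324]
tool_rot: [[-0.996, 0.089, -0.001], [0.089, 0.996, -0.0], [0.001, -0.0, -1.0]]
ft_force: [-0.0, 0.0, -1.9]
grip_width: 0.0691
gripper_force: 46.3
```

View pics/w2.png

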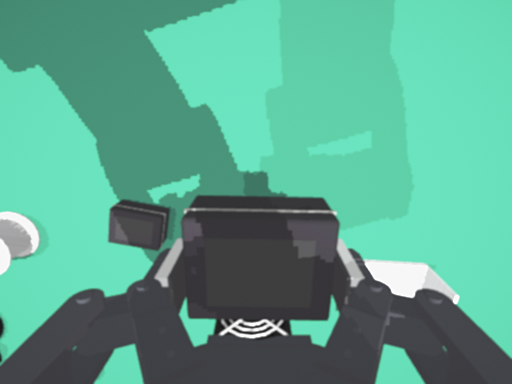

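The largest case is held level and square between the pads (pixels 183–338, 196–320). The medium sits at the left (138,225). I lower it to the bench.

```bash
python3 -m creep '[{"jaw":1,"travel":[0,0,-15],"roll":0},{"jaw":1,"travel":[0,0,-45],"roll":0},{"jaw":1,"travel":[0,0,-80],"roll":0},{"jaw":1,"travel":[0,0,-110],"roll":0},{"jaw":1,"travel":[0,0,-130],"roll":0},{"jaw":1,"travel":[0,0,-140],"roll":0},{"jaw":1,"travel":[0,0,-145],"roll":0},{"jaw":1,"travel":[0,0,-148],"roll":0},{"jaw":1,"travel":[0,0,-150],"roll":0},{"jaw":1,"travel":[0,0,-150],"roll":0},{"jaw":1,"travel":[0,0,-150],"roll":0}]' 40
```

```text
time_s: 8.5
position: [0.3996, 0.1998, 0.1832]
tool_rot: [[-0.996, 0.087, 0.001], [0.087, 0.996, 0.0], [-0.001, 0.0, -1.0]]
ft_force: [-0.1, -0.2, -2.8]
grip_width: 0.0693
gripper_force: 46.2
```

```bash
python3 -m creep '[{"jaw":1,"travel":[0,0,-1],"roll":0},{"jaw":1,"travel":[0,0,-2],"roll":0},{"jaw":1,"travel":[0,0,-2],"roll":0}]' 40
python3 -m creep '[{"jaw":1,"travel":[0,0,-1],"roll":0},{"jaw":1,"travel":[0,0,-1],"roll":0}]' 40
```

```text
time_s: 8.8
position: [0.3995, 0.1998, 0.1807]
tool_rot: [[-0.996, 0.087, -0.0], [0.087, 0.996, 0.0], [0.0, 0.0, -1.0]]
ft_force: [-0.1, -0.2, -3.0]
grip_width: 0.0692
gripper_force: 46.2
time_s: 9.0
position: [0.3995, 0.1998, 0.1797]
tool_rot: [[-0.996, 0.087, 0.0], [0.087, 0.996, 0.0], [-0.0, 0.0, -1.0]]
ft_force: [-0.1, -1.0, -2.0]
grip_width: 0.069
gripper_force: 46.3
```

```bash
python3 -m creep '[{"jaw":1,"travel":[0,0,-1],"roll":0},{"jaw":1,"travel":[0,0,-1],"roll":0},{"jaw":1,"travel":[0,0,-1],"roll":0}]' 40
```

```text
time_s: 9.3
position: [0.3994, 0.1997, 0.1796]
tool_rot: [[-0.996, 0.087, 0.001], [0.087, 0.996, 0.0], [-0.001, 0.0, -1.0]]
ft_force: [-4.9, -1.7, 13.2]
grip_width: 0.0694
gripper_force: 48.0
```

```bash
python3 -m creep '[{"jaw":-1,"travel":[0,0,0],"roll":0},{"jaw":-1,"travel":[0,0,0],"roll":0},{"jaw":-1,"travel":[0,0,0],"roll":0},{"jaw":-1,"travel":[0,0,5],"roll":0},{"jaw":-1,"travel":[0,0,25],"roll":0},{"jaw":-1,"travel":[0,0,65],"roll":0},{"jaw":-1,"travel":[0,0,105],"roll":-0.1},{"jaw":-1,"travel":[-20,0,140],"roll":-0.24},{"jaw":-1,"travel":[-40,0,160],"roll":-0.38},{"jaw":-1,"travel":[-50,0,170],"roll":-0.52},{"jaw":-1,"travel":[-50,0,170],"roll":-0.66},{"jaw":-1,"travel":[-50,0,170],"roll":-0.8}]' 40
python3 -m creep '[{"jaw":-1,"travel":[0,0,0],"roll":-0.14},{"jaw":-1,"travel":[0,0,0],"roll":-0.28},{"jaw":-1,"travel":[0,0,0],"roll":-0.42},{"jaw":-1,"travel":[0,0,0],"roll":-0.56},{"jaw":-1,"travel":[0,0,0],"roll":-0.7},{"jaw":-1,"travel":[0,0,0],"roll":-0.771},{"jaw":-1,"travel":[0,0,0],"roll":-0.771},{"jaw":-1,"travel":[0,0,0],"roll":-0.771}]' 40
python3 - <<'E'
from h import *
im,d,K,T=snap("wrist"); P=cloud(d,K,T)
print("wrist",rect(P,im.max(2)<110,.028,.04,(.3995,.2),.06))
im,d,K,T=snap("top"); P=cloud(d,K,T); np.savez("top1.npz",im=im,d=d,K=K,T=T)
print("top",rect(P,im.max(2)<110,.028,.04,(.3995,.2),.06))
E
```

```text
time_s: 10.5
position: [0.349, 0.1998, 0.3495]
tool_rot: [[-0.628, 0.779, 0.001], [0.779, 0.628, 0.0], [-0.001, 0.001, -1.0]]
ft_force: [-0.2, 0.8, 0.0]
grip_width: 0.0852
gripper_force: 0.0
time_s: 11.3
position: [0.3494, 0.1997, 0.3489]
tool_rot: [[0.085, 0.996, 0.0], [0.996, -0.085, 0.0], [0.0, 0.0, -1.0]]
ft_force: [0.3, 0.7, 0.8]
grip_width: 0.085
gripper_force: 0.0
wrist {'c': array([397.4, 200.9]), 's': array([69.8, 53.9]), 'yaw': 83.8, 'z': np.float64(33.6), 'n': 3536, 'mean': array([397.1, 202.6])}
top {'c': array([398.5, 189.9]), 's': array([57. , 54.2]), 'yaw': 83.3, 'z': np.float64(33.9), 'n': 250, 'mean': array([400.7, 184.4])}
```

```bash
python3 -m creep '[{"jaw":-1,"travel":[30,0,-20],"roll":0},{"jaw":-1,"travel":[49,0,-60],"roll":0},{"jaw":-1,"travel":[49,0,-100],"roll":0},{"jaw":-1,"travel":[49,0,-130],"roll":0},{"jaw":-1,"travel":[49,0,-150],"roll":0},{"jaw":-1,"travel":[49,0,-160],"roll":0},{"jaw":-1,"travel":[49,0,-166],"roll":0},{"jaw":-1,"travel":[49,0,-166],"roll":0},{"jaw":-1,"travel":[49,0,-166],"roll":0}]' 40
python3 -m creep '[{"jaw":1,"travel":[0,0,0],"roll":0},{"jaw":1,"travel":[0,0,0],"roll":0},{"jaw":1,"travel":[0,0,0],"roll":0},{"jaw":1,"travel":[0,0,0],"roll":0},{"jaw":1,"travel":[0,0,0],"roll":0},{"jaw":1,"travel":[0,0,0],"roll":0}]' 40
```

```text
time_s: 12.3
position: [0.3987, 0.1999, 0.1835]
tool_rot: [[0.087, 0.996, 0.001], [0.996, -0.087, 0.0], [0.0, 0.001, -1.0]]
ft_force: [0.1, 0.1, 0.5]
grip_width: 0.0855
gripper_force: 0.0
time_s: 12.9
position: [0.3985, 0.1998, 0.1834]
tool_rot: [[0.087, 0.996, 0.001], [0.996, -0.087, 0.0], [0.0, 0.001, -1.0]]
ft_force: [-0.7, -0.3, 7.4]
grip_width: 0.0536
gripper_force: 41.8
```

```bash
python3 - <<'E'
from h import *
f=np.load("top0.npz"); im,d,K,T=[f[k] for k in("im","d","K","T")]; P=cloud(d,K,T)
# cheeks: tops near z=.06; plinth: z~.008 bright
for n,z0,z1 in (("cheeks",.052,.066),):
    m=(P[...,2]>z0)&(P[...,2]<z1)&(np.hypot(P[...,0]-.552,P[...,1]-.342)<.08)
    q=P[m]*1000
    for s,qq in (("+",q[q[:,1]>342]),("-",q[q[:,1]<342])):
        if len(qq)>3:
            r=cv2.minAreaRect(qq[:,:2].astype(np.float32)); print(n,s,len(qq),r,qq[:,:2].mean(0), np.median(qq[:,2]))
print(extents(P,(.552,.342),-5,.0035,.013,60,12))
E
```

```text
cheeks + 39 ((558.0589599609375, 376.3204650878906), (5.310450553894043, 65.10803985595703), 81.85427856445312) [557.86415755 375.92804536] 57.91746520175023
cheeks - 31 ((544.727294921875, 292.3998718261719), (4.914341926574707, 65.0103759765625), 80.69088745117188) [545.13719379 292.32938963] 59.252262873496605
(array([-48.8,  53.1]), array([-51.6,  39.6]), 'centre', array([553.6, 335.8]), 'z', np.float64(7.6))
```

Held at 53.6 mm. The cheeks give cradle centre (551.4, 334.4) and yaw −9°, with the expected 85 mm spacing. I carry there and check with the wrist camera.

```bash
python3 -m creep '[{"jaw":1,"travel":[0,0,5],"roll":0},{"jaw":1,"travel":[0,0,15],"roll":0},{"jaw":1,"travel":[0,0,40],"roll":0},{"jaw":1,"travel":[0,0,80],"roll":0},{"jaw":1,"travel":[5,2,120],"roll":0},{"jaw":1,"travel":[25,10,155],"roll":0},{"jaw":1,"travel":[55,22,175],"roll":-0.02},{"jaw":1,"travel":[90,38,180],"roll":-0.04},{"jaw":1,"travel":[120,52,180],"roll":-0.06},{"jaw":1,"travel":[145,62,180],"roll":-0.07},{"jaw":1,"travel":[153,66,180],"roll":-0.07},{"jaw":1,"travel":[153,66,180],"roll":-0.07}]' 40
cat >> h.py <<'E'
def cheeks(P,c=(.5514,.3344)):
    q=P[(P[...,2]>.053)&(P[...,2]<.067)&(np.hypot(P[...,0]-c[0],P[...,1]-c[1])<.07)]*1000; C=[]
    for qq in (q[q[:,1]>c[1]*1000],q[q[:,1]<c[1]*1000]):
        r=cv2.minAreaRect(qq[:,:2].astype(np.float32)); C.append(r[0]); print(len(qq),np.round(r[0],1),np.round(r[1],1),round(r[2],1),np.round(np.median(qq[:,2]),1))
    v=np.subtract(*C); print("ctr",np.mean(C,0),"sep",np.hypot(*v),"yaw",np.degrees(np.arctan2(v[1],v[0]))-90)
E
python3 - <<'E'
from h import *
im,d,K,T=snap("wrist"); save("w3",im); P=cloud(d,K,T); np.savez("w3.npz",im=im,d=d,K=K,T=T); cheeks(P)
E
```

```text
time_s: 14.1
position: [0.5516, 0.2659, 0.3624]
tool_rot: [[0.156, 0.988, -0.001], [0.988, -0.156, -0.0], [-0.0, -0.001, -1.0]]
ft_force: [0.2, -0.3, -2.7]
grip_width: 0.0531
gripper_force: 43.2
306 [557.  380.7] [ 2.7 65.3] 81.2 59.1
275 [544.1 297.5] [ 2.8 65.5] 81.0 59.1
ctr [550.55755615 339.05874634] sep 84.19686850055248 yaw -8.841647661294274
```

View pics/w3.png

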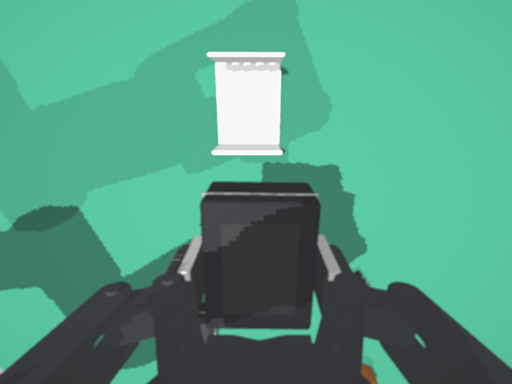

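Wrist view: the cradle is clear at pixels (208–285, 52–154) and the case is held square. The cradle centre from the closer wrist view is (550.6, 339.1) at yaw −9°. I move over it and lower.

```bash
python3 -m creep '[{"jaw":1,"travel":[0,15,0],"roll":0},{"jaw":1,"travel":[0,40,-10],"roll":0},{"jaw":1,"travel":[-0.5,62,-30],"roll":0},{"jaw":1,"travel":[-0.5,72,-60],"roll":0},{"jaw":1,"travel":[-0.5,72,-85],"roll":0},{"jaw":1,"travel":[-0.5,72,-100],"roll":0},{"jaw":1,"travel":[-0.5,72,-105],"roll":0},{"jaw":1,"travel":[-0.5,72,-105],"roll":0},{"jaw":1,"travel":[-0.5,72,-105],"roll":0}]' 40
python3 - <<'E'
from h import *
im,d,K,T=snap("wrist"); P=cloud(d,K,T); np.savez("w4.npz",im=im,d=d,K=K,T=T); cheeks(P,(.5506,.339)); save("w4",im)
E
```

```text
time_s: 15.05
position: [0.5509, 0.3379, 0.259]
tool_rot: [[0.156, 0.988, 0.002], [0.988, -0.156, 0.001], [0.001, 0.002, -1.0]]
ft_force: [0.6, -0.2, -2.6]
grip_width: 0.0533
gripper_force: 43.1
743 [557.3 381.2] [ 3.  65.5] 81.0 59.1
0 [0. 0.] [0. 0.] 0.0 nan
ctr [278.6484375  190.61549377] sep 675.216167425085 yaw -55.62507578234702
  return _methods._mean(a, axis=axis, dtype=dtype,
  ret = ret.dtype.type(ret / rcount)
```

View pics/w4.png

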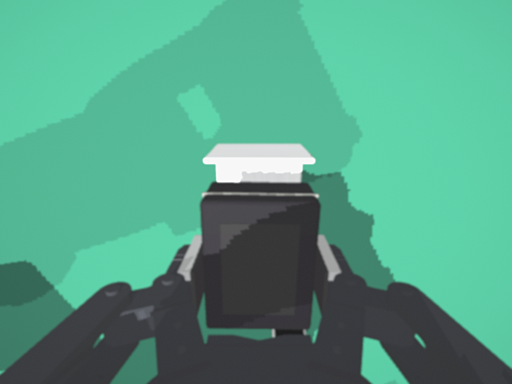

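```bash
python3 - <<'E'
from h import *
f=np.load("w4.npz"); P=cloud(f["d"],f["K"],f["T"])
m=(f["d"]>.05)&(P[...,2]>.100)&(P[...,2]<.120)&(f["im"].max(2)<130); m[:170]=0; m[330:]=0; m[:,:200]=0; m[:,322:]=0
q=P[m]*1000; a=np.radians(-8.9); c,s=np.cos(a),np.sin(a)
X=c*(q[:,0]-550.9)+s*(q[:,1]-337.9); Y=-s*(q[:,0]-550.9)+c*(q[:,1]-337.9)
print(len(q),np.median(q[:,2]),np.percentile(X,[1,99]),np.percentile(Y,[.5,1,99,99.5]))
r=cv2.minAreaRect(q[:,:2].astype(np.float32)); print(r)
x,y=557.3-550.9,381.2-337.9; print("cheek in same frame",c*x+s*y,-s*x+c*y)
E
```

```text
15444 109.21813990994355 [-26.82686835  26.43362992] [-32.92947287 -32.22430044  35.95255404  36.08061892]
((551.0633544921875, 338.62042236328125), (71.04070281982422, 56.421897888183594), 80.19192504882812)
cheek in same frame -0.376016585842903 43.76880866013116
```

Case end is at 36.0 and the cheek at 43.8 in the same frame, so the case sits centred to within 0.5 mm. Lowering.

```bash
python3 -m creep '[{"jaw":1,"travel":[0,0,-15],"roll":0},{"jaw":1,"travel":[0,0,-35],"roll":0},{"jaw":1,"travel":[0,0,-50],"roll":0},{"jaw":1,"travel":[0,0,-58],"roll":0},{"jaw":1,"travel":[0,0,-62],"roll":0},{"jaw":1,"travel":[0,0,-64],"roll":0},{"jaw":1,"travel":[0,0,-65],"roll":0},{"jaw":1,"travel":[0,0,-65],"roll":0}]' 40
python3 -m creep '[{"jaw":1,"travel":[0,0,-1],"roll":0},{"jaw":1,"travel":[0,0,-1],"roll":0},{"jaw":1,"travel":[0,0,-1],"roll":0}]' 40
python3 -m creep '[{"jaw":1,"travel":[0,0,-1],"roll":0},{"jaw":1,"travel":[0,0,-1],"roll":0},{"jaw":1,"travel":[0,0,-1],"roll":0}]' 40
```

```text
time_s: 15.9
position: [0.5511, 0.3378, 0.1933]
tool_rot: [[0.156, 0.988, 0.001], [0.988, -0.156, 0.0], [0.0, 0.001, -1.0]]
ft_force: [-0.3, -0.4, -2.5]
grip_width: 0.0532
gripper_force: 43.2
time_s: 16.2
position: [0.551, 0.3378, 0.1919]
tool_rot: [[0.156, 0.988, 0.0], [0.988, -0.156, 0.0], [0.0, 0.0, -1.0]]
ft_force: [-0.5, 0.5, -3.5]
grip_width: 0.0534
gripper_force: 43.2
time_s: 16.5
position: [0.551, 0.3378, 0.1915]
tool_rot: [[0.156, 0.988, 0.001], [0.988, -0.156, 0.0], [0.0, 0.001, -1.0]]
ft_force: [-2.5, -1.7, 6.2]
grip_width: 0.0531
gripper_force: 44.0
```

```bash
python3 -m creep '[{"jaw":-1,"travel":[0,0,0],"roll":0},{"jaw":-1,"travel":[0,0,0],"roll":0},{"jaw":-1,"travel":[0,0,0],"roll":0},{"jaw":-1,"travel":[0,0,0],"roll":0},{"jaw":-1,"travel":[0,0,10],"roll":0},{"jaw":-1,"travel":[0,0,35],"roll":0},{"jaw":-1,"travel":[0,0,75],"roll":0},{"jaw":-1,"travel":[0,0,115],"roll":0},{"jaw":-1,"travel":[0,0,145],"roll":0},{"jaw":-1,"travel":[0,0,155],"roll":0},{"jaw":-1,"travel":[0,0,155],"roll":0}]' 40
python3 - <<'E'
from h import *
im,d,K,T=snap("wrist"); P=cloud(d,K,T); save("w5",im); cheeks(P,(.5506,.339))
print(rect(P,im.max(2)<120,.036,.048,(.551,.339),.05))
E
python3 -m creep '[{"jaw":-1,"travel":[-10,-25,0],"roll":0},{"jaw":-1,"travel":[-28,-70,0],"roll":-0.02},{"jaw":-1,"travel":[-46,-115,0],"roll":-0.04},{"jaw":-1,"travel":[-64,-160,0],"roll":-0.06},{"jaw":-1,"travel":[-82,-205,0],"roll":-0.09},{"jaw":-1,"travel":[-100,-245,0],"roll":-0.12},{"jaw":-1,"travel":[-111,-272,0],"roll":-0.13},{"jaw":-1,"travel":[-111,-272,0],"roll":-0.13},{"jaw":-1,"travel":[-111,-272,0],"roll":-0.13}]' 40
python3 - <<'E'
from h import *
im,d,K,T=snap("wrist"); P=cloud(d,K,T); save("w6",im)
print(rect(P,im.max(2)<120,.024,.036,(.440,.066),.05)); print(extents(P,(.44,.066),73.6,.024,.036,45,12))
E
```

```text
time_s: 17.6
position: [0.5508, 0.3378, 0.3472]
tool_rot: [[0.156, 0.988, 0.003], [0.988, -0.156, 0.001], [0.001, 0.003, -1.0]]
ft_force: [-0.2, -0.3, -0.1]
grip_width: 0.0855
gripper_force: 0.0
295 [557.3 381.3] [ 2.9 65.4] 80.9 59.1
321 [544.  297.9] [ 3.1 64.9] 81.0 58.5
ctr [550.64883423 339.60079956] sep 84.56307123969077 yaw -9.105861204029196
{'c': array([550.7, 338.9]), 's': array([69.7, 53.1]), 'yaw': 80.3, 'z': np.float64(41.7), 'n': 3564, 'mean': array([551.2, 340.4])}
time_s: 18.55
position: [0.4399, 0.0655, 0.3447]
tool_rot: [[0.284, 0.959, -0.002], [0.959, -0.284, 0.0], [-0.0, -0.002, -1.0]]
ft_force: [0.3, 0.0, -0.5]
grip_width: 0.0855
gripper_force: 0.0
{'c': array([439.1,  67.1]), 's': array([53.4, 39.4]), 'yaw': 73.1, 'z': np.float64(29.7), 'n': 1987, 'mean': array([439.4,  68.2])}
(array([-25.7,  27.4]), array([-18.4,  21.3]), 'centre', array([438.8,  67.2]), 'z', np.float64(29.8))
```

Large case measured at (550.7, 338.9), 41.7 mm top height, against cradle centre (550.6, 339.6), so it is well placed. Medium is at (439.5, 66), and the tool is above it and aligned.

```bash
python3 -m creep '[{"jaw":-1,"travel":[-0.5,0.5,-40],"roll":0},{"jaw":-1,"travel":[-0.5,0.5,-80],"roll":0},{"jaw":-1,"travel":[-0.5,0.5,-115],"roll":0},{"jaw":-1,"travel":[-0.5,0.5,-140],"roll":0},{"jaw":-1,"travel":[-0.5,0.5,-155],"roll":0},{"jaw":-1,"travel":[-0.5,0.5,-165],"roll":0},{"jaw":-1,"travel":[-0.5,0.5,-165],"roll":0},{"jaw":-1,"travel":[-0.5,0.5,-165],"roll":0}]' 30
python3 -m creep '[{"jaw":1,"travel":[0,0,0],"roll":0},{"jaw":1,"travel":[0,0,0],"roll":0},{"jaw":1,"travel":[0,0,0],"roll":0},{"jaw":1,"travel":[0,0,0],"roll":0},{"jaw":1,"travel":[0,0,0],"roll":0},{"jaw":1,"travel":[0,0,0],"roll":0},{"jaw":1,"travel":[0,0,0],"roll":0}]' 30
```

```text
time_s: 19.4
position: [0.4397, 0.0666, 0.1809]
tool_rot: [[0.282, 0.959, 0.0], [0.959, -0.282, -0.0], [0.0, 0.0, -1.0]]
ft_force: [0.2, -0.0, 0.4]
grip_width: 0.0854
gripper_force: 0.0
time_s: 20.1
position: [0.4395, 0.0663, 0.1812]
tool_rot: [[0.283, 0.959, 0.001], [0.959, -0.283, -0.0], [0.0, 0.001, -1.0]]
ft_force: [-0.2, 0.5, 6.6]
grip_width: 0.0394
gripper_force: 30.7
```

```bash
python3 -m creep '[{"jaw":1,"travel":[0,0,5],"roll":0},{"jaw":1,"travel":[0,0,20],"roll":0},{"jaw":1,"travel":[0,0,50],"roll":0},{"jaw":1,"travel":[0,0,90],"roll":0},{"jaw":1,"travel":[2,5,125],"roll":0},{"jaw":1,"travel":[10,25,150],"roll":0.01},{"jaw":1,"travel":[24,60,165],"roll":0.03},{"jaw":1,"travel":[40,98,170],"roll":0.05},{"jaw":1,"travel":[56,137,170],"roll":0.08},{"jaw":1,"travel":[72,176,170],"roll":0.1},{"jaw":1,"travel":[88,215,170],"roll":0.12},{"jaw":1,"travel":[102,248,170],"roll":0.13}]' 30
python3 -m creep '[{"jaw":1,"travel":[7,17,-5],"roll":0},{"jaw":1,"travel":[9.5,23,-25],"roll":0},{"jaw":1,"travel":[9.5,23.5,-50],"roll":0},{"jaw":1,"travel":[9.5,23.5,-75],"roll":0},{"jaw":1,"travel":[9.5,23.5,-88],"roll":0},{"jaw":1,"travel":[9.5,23.5,-88],"roll":0},{"jaw":1,"travel":[9.5,23.5,-88],"roll":0}]' 30
python3 - <<'E'
from h import *
im,d,K,T=snap("wrist"); P=cloud(d,K,T); save("w7",im); np.savez("w7.npz",im=im,d=d,K=K,T=T)
s=observe(); p=s["position"]*1000; a=np.radians(-9); c,sn=np.cos(a),np.sin(a)
X=c*(P[...,0]*1000-551)+sn*(P[...,1]*1000-337.8); Y=-sn*(P[...,0]*1000-551)+c*(P[...,1]*1000-337.8); Z=P[...,2]*1000
zt=p[2]-181+30; print(p,zt)
for n,m in (("med",(abs(Z-zt)<6)&(abs(X)<10)&(d>.05)),("large",(abs(Z-41.5)<4)&(abs(X)<15)&(Y>15)&(Y<39)),("cheek",(abs(Z-59)<4)&(abs(X)<15)&(Y>30))):
    print(n,m.sum(),np.percentile(Y[m],[1,99]) if m.any() else 0)
m=(abs(Z-zt)<6)&(abs(Y)<12)&(d>.05)&(abs(X)<30); print("med X",np.percentile(X[m],[1,99]))
E
```

```text
time_s: 21.3
position: [0.5416, 0.3163, 0.3506]
tool_rot: [[0.155, 0.988, -0.001], [0.988, -0.155, -0.0], [-0.0, -0.001, -1.0]]
ft_force: [0.2, -0.1, -2.0]
grip_width: 0.0392
gripper_force: 31.0
time_s: 22.0
position: [0.5512, 0.3378, 0.2637]
tool_rot: [[0.156, 0.988, 0.001], [0.988, -0.156, 0.0], [0.001, 0.001, -1.0]]
ft_force: [0.1, 0.1, -1.3]
grip_width: 0.0392
gripper_force: 30.9
[551.25692282 337.77868607 264.15270025] 113.1527002494098
med 4178 [-24.96789804  27.32229072]
large 1320 [15.22078264 35.65505054]
cheek 292 [42.51376491 45.33111039]
med X [-28.55785686  28.49206963]
```

View pics/w7.png

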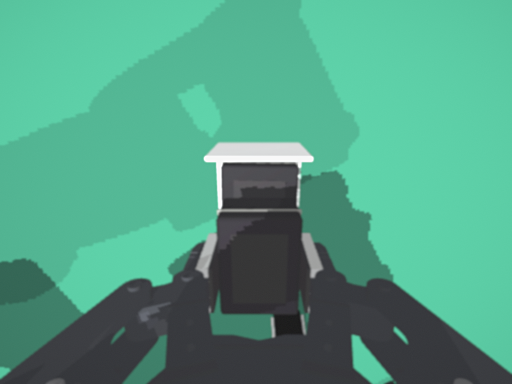

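Medium is held level above the large case (pixels 217–302, 210–312, large behind it at 220–300). Its far edge is at 27.3 and the large's at 35.7, so their centres agree within 1 mm. Lowering.

```bash
python3 -m creep '[{"jaw":1,"travel":[0,0,-10],"roll":0},{"jaw":1,"travel":[0,0,-22],"roll":0},{"jaw":1,"travel":[0,0,-31],"roll":0},{"jaw":1,"travel":[0,0,-36],"roll":0},{"jaw":1,"travel":[0,0,-38],"roll":0},{"jaw":1,"travel":[0,0,-38],"roll":0}]' 30
python3 -m creep '[{"jaw":1,"travel":[0,0,-1],"roll":0},{"jaw":1,"travel":[0,0,-1],"roll":0},{"jaw":1,"travel":[0,0,-1],"roll":0}]' 30
python3 -m creep '[{"jaw":1,"travel":[0,0,-1],"roll":0},{"jaw":1,"travel":[0,0,-1],"roll":0},{"jaw":1,"travel":[0,0,-1],"roll":0}]' 30
```

```text
time_s: 22.65
position: [0.551, 0.3378, 0.2244]
tool_rot: [[0.156, 0.988, -0.0], [0.988, -0.156, -0.0], [-0.0, -0.0, -1.0]]
ft_force: [-0.3, -0.1, -2.2]
grip_width: 0.039
gripper_force: 31.0
time_s: 22.95
position: [0.551, 0.3378, 0.224]
tool_rot: [[0.156, 0.988, 0.0], [0.988, -0.156, 0.0], [0.0, 0.0, -1.0]]
ft_force: [0.4, 0.5, -1.1]
grip_width: 0.0395
gripper_force: 31.0
time_s: 23.25
position: [0.551, 0.3378, 0.2233]
tool_rot: [[0.156, 0.988, 0.001], [0.988, -0.156, 0.0], [0.0, 0.001, -1.0]]
ft_force: [-1.3, 0.4, 3.9]
grip_width: 0.0396
gripper_force: 31.6
```

```bash
python3 -m creep '[{"jaw":-1,"travel":[0,0,0],"roll":0},{"jaw":-1,"travel":[0,0,0],"roll":0},{"jaw":-1,"travel":[0,0,0],"roll":0},{"jaw":-1,"travel":[0,0,0],"roll":0},{"jaw":-1,"travel":[0,0,10],"roll":0},{"jaw":-1,"travel":[0,0,35],"roll":0},{"jaw":-1,"travel":[0,0,75],"roll":0},{"jaw":-1,"travel":[0,0,110],"roll":0},{"jaw":-1,"travel":[0,0,125],"roll":0},{"jaw":-1,"travel":[0,0,125],"roll":0}]' 30
python3 - <<'E'
from h import *
im,d,K,T=snap("wrist"); P=cloud(d,K,T); save("w8",im)
print(rect(P,im.max(2)<120,.066,.078,(.551,.339),.05)); print(rect(P,im.max(2)<120,.036,.048,(.551,.339),.05))
E
python3 -m creep '[{"jaw":-1,"travel":[9,-22,0],"roll":0.06},{"jaw":-1,"travel":[25,-62,0],"roll":0.14},{"jaw":-1,"travel":[42,-103,0],"roll":0.24},{"jaw":-1,"travel":[59,-144,0],"roll":0.34},{"jaw":-1,"travel":[75,-185,0],"roll":0.44},{"jaw":-1,"travel":[90,-222,0],"roll":0.52},{"jaw":-1,"travel":[103,-250,0],"roll":0.55},{"jaw":-1,"travel":[103,-250,0],"roll":0.55},{"jaw":-1,"travel":[103,-250,0],"roll":0.55}]' 30
python3 - <<'E'
from h import *
im,d,K,T=snap("wrist"); P=cloud(d,K,T); save("w9",im)
print(rect(P,im.max(2)<120,.021,.031,(.654,.088),.04)); print(extents(P,(.654,.088),112.5,.021,.031,35,8))
E
```

```text
time_s: 24.25
position: [0.5509, 0.3378, 0.3511]
tool_rot: [[0.156, 0.988, 0.005], [0.988, -0.156, 0.002], [0.003, 0.005, -1.0]]
ft_force: [0.5, -0.9, -0.4]
grip_width: 0.0855
gripper_force: 0.0
{'c': array([550.9, 338.2]), 's': array([54.2, 40.9]), 'yaw': 81.2, 'z': np.float64(71.7), 'n': 2522, 'mean': array([550.6, 339.9])}
{'c': array([551.1, 338.8]), 's': array([69.7, 52.6]), 'yaw': 80.1, 'z': np.float64(41.4), 'n': 949, 'mean': array([554.7, 354.3])}
time_s: 25.2
position: [0.654, 0.0874, 0.3462]
tool_rot: [[-0.382, 0.924, -0.003], [0.924, 0.382, 0.0], [0.001, -0.002, -1.0]]
ft_force: [-0.8, 1.3, -0.1]
grip_width: 0.0853
gripper_force: 0.0
{'c': array([653.6,  88.7]), 's': array([38. , 27.2]), 'yaw': -64.7, 'z': np.float64(25.6), 'n': 900, 'mean': array([653.6,  89.5])}
(array([-18.1,  19.9]), array([-13.6,  13.7]), 'centre', array([653.6,  88.8]), 'z', np.float64(25.8))
```

Medium is on the large one at (550.9, 338.2), 71.7 mm top height, well within limits. Small is at (654, 88) with yaw near −66°.

```bash
python3 -m creep '[{"jaw":-1,"travel":[0,0.5,-40],"roll":0.025},{"jaw":-1,"travel":[0,0.5,-80],"roll":0.025},{"jaw":-1,"travel":[0,0.5,-115],"roll":0.025},{"jaw":-1,"travel":[0,0.5,-140],"roll":0.025},{"jaw":-1,"travel":[0,0.5,-156],"roll":0.025},{"jaw":-1,"travel":[0,0.5,-167],"roll":0.025},{"jaw":-1,"travel":[0,0.5,-168],"roll":0.025},{"jaw":-1,"travel":[0,0.5,-168],"roll":0.025}]' 25
python3 -m creep '[{"jaw":1,"travel":[0,0,0],"roll":0},{"jaw":1,"travel":[0,0,0],"roll":0},{"jaw":1,"travel":[0,0,0],"roll":0},{"jaw":1,"travel":[0,0,0],"roll":0},{"jaw":1,"travel":[0,0,0],"roll":0},{"jaw":1,"travel":[0,0,0],"roll":0},{"jaw":1,"travel":[0,0,0],"roll":0},{"jaw":1,"travel":[0,0,0],"roll":0}]' 25
```

```text
time_s: 26.05
position: [0.654, 0.0888, 0.1802]
tool_rot: [[-0.407, 0.914, 0.001], [0.914, 0.407, -0.0], [-0.0, 0.001, -1.0]]
ft_force: [0.5, -0.4, -0.1]
grip_width: 0.0854
gripper_force: 0.0
time_s: 26.85
position: [0.6541, 0.0882, 0.1801]
tool_rot: [[-0.406, 0.914, 0.001], [0.914, 0.406, -0.0], [-0.0, 0.001, -1.0]]
ft_force: [-0.8, -0.6, 6.0]
grip_width: 0.0264
gripper_force: 25.3
```

```bash
python3 -m creep '[{"jaw":1,"travel":[0,0,5],"roll":0},{"jaw":1,"travel":[0,0,20],"roll":0},{"jaw":1,"travel":[0,0,50],"roll":0},{"jaw":1,"travel":[0,0,90],"roll":0},{"jaw":1,"travel":[-2,5,130],"roll":0},{"jaw":1,"travel":[-10,24,160],"roll":-0.05},{"jaw":1,"travel":[-24,58,175],"roll":-0.13},{"jaw":1,"travel":[-39,95,180],"roll":-0.23},{"jaw":1,"travel":[-54,132,180],"roll":-0.33},{"jaw":1,"travel":[-69,168,180],"roll":-0.43},{"jaw":1,"travel":[-84,205,180],"roll":-0.52},{"jaw":1,"travel":[-95,232,180],"roll":-0.575}]' 25
python3 -m creep '[{"jaw":1,"travel":[-6,14,-5],"roll":0},{"jaw":1,"travel":[-8,17.5,-25],"roll":0},{"jaw":1,"travel":[-8,17.5,-50],"roll":0},{"jaw":1,"travel":[-8,17.5,-68],"roll":0},{"jaw":1,"travel":[-8,17.5,-73],"roll":0},{"jaw":1,"travel":[-8,17.5,-73],"roll":0},{"jaw":1,"travel":[-8,17.5,-73],"roll":0}]' 25
python3 - <<'E'
from h import *
im,d,K,T=snap("wrist"); P=cloud(d,K,T); save("w10",im)
s=observe(); p=s["position"]*1000; a=np.radians(-9); c,sn=np.cos(a),np.sin(a)
X=c*(P[...,0]*1000-551)+sn*(P[...,1]*1000-337.8); Y=-sn*(P[...,0]*1000-551)+c*(P[...,1]*1000-337.8); Z=P[...,2]*1000
zt=p[2]-180+26; print(p,zt)
for n,m in (("small",(abs(Z-zt)<6)&(abs(X)<8)&(d>.05)),("med",(abs(Z-71.5)<4)&(abs(X)<12)&(Y>12)&(Y<38)),("large",(abs(Z-41.5)<4)&(abs(X)<15)&(Y>15)&(Y<39))):
    print(n,m.sum(),np.percentile(Y[m],[1,99]) if m.any() else 0)
E
```

```text
time_s: 28.05
position: [0.5575, 0.3223, 0.3608]
tool_rot: [[0.158, 0.987, 0.0], [0.987, -0.158, 0.001], [0.001, 0.0, -1.0]]
ft_force: [0.5, -0.4, -1.7]
grip_width: 0.0265
gripper_force: 24.7
time_s: 28.75
position: [0.5513, 0.3375, 0.2879]
tool_rot: [[0.156, 0.988, 0.002], [0.988, -0.156, 0.001], [0.001, 0.002, -1.0]]
ft_force: [0.0, 0.0, 0.4]
grip_width: 0.0264
gripper_force: 24.7
[551.27998604 337.60930989 288.04740603] 134.04740602511436
small 2327 [-17.47229672  19.49394717]
med 837 [12.11795089 27.37398852]
large 514 [26.76278071 35.81870198]
```

View pics/w10.png

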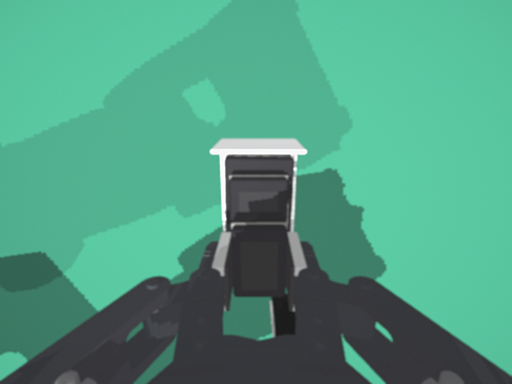

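The small case is held over the stack (pixels 228–292, 224–296), with the medium and large behind it, centred. Edges 19.5 and 27.4 give centres within 1 mm. Lowering about 36 mm.

```bash
python3 -m creep '[{"jaw":1,"travel":[0,0,-10],"roll":0},{"jaw":1,"travel":[0,0,-20],"roll":0},{"jaw":1,"travel":[0,0,-28],"roll":0},{"jaw":1,"travel":[0,0,-32],"roll":0},{"jaw":1,"travel":[0,0,-34],"roll":0},{"jaw":1,"travel":[0,0,-34],"roll":0}]' 25
python3 -m creep '[{"jaw":1,"travel":[0,0,-1],"roll":0},{"jaw":1,"travel":[0,0,-1],"roll":0},{"jaw":1,"travel":[0,0,-1],"roll":0}]' 25
python3 -m creep '[{"jaw":1,"travel":[0,0,-1],"roll":0},{"jaw":1,"travel":[0,0,-1],"roll":0},{"jaw":1,"travel":[0,0,-1],"roll":0}]' 25
```

```text
time_s: 29.4
position: [0.551, 0.3378, 0.2527]
tool_rot: [[0.156, 0.988, 0.0], [0.988, -0.156, 0.0], [0.0, 0.0, -1.0]]
ft_force: [1.2, -0.1, -0.3]
grip_width: 0.0265
gripper_force: 24.8
time_s: 29.7
position: [0.551, 0.3378, 0.2522]
tool_rot: [[0.156, 0.988, 0.001], [0.988, -0.156, 0.0], [0.001, 0.001, -1.0]]
ft_force: [-0.2, 0.5, 2.7]
grip_width: 0.0265
gripper_force: 25.1
time_s: 30.0
position: [0.551, 0.3378, 0.2521]
tool_rot: [[0.156, 0.988, 0.002], [0.988, -0.156, 0.001], [0.001, 0.001, -1.0]]
ft_force: [-2.5, -0.6, 8.3]
grip_width: 0.0262
gripper_force: 25.9
```

```bash
python3 -m creep '[{"jaw":-1,"travel":[0,0,0],"roll":0},{"jaw":-1,"travel":[0,0,0],"roll":0},{"jaw":-1,"travel":[0,0,0],"roll":0},{"jaw":-1,"travel":[0,0,0],"roll":0},{"jaw":-1,"travel":[0,0,0],"roll":0},{"jaw":-1,"travel":[0,0,10],"roll":0},{"jaw":-1,"travel":[0,0,35],"roll":0},{"jaw":-1,"travel":[0,0,70],"roll":0},{"jaw":-1,"travel":[0,0,100],"roll":0},{"jaw":-1,"travel":[0,0,110],"roll":0},{"jaw":-1,"travel":[0,0,110],"roll":0},{"jaw":-1,"travel":[0,0,110],"roll":0}]' 25
python3 - <<'E'
from h import *
im,d,K,T=snap("wrist"); P=cloud(d,K,T); save("w11",im)
for z in (.098,.072,.042): print(rect(P,im.max(2)<120,z-.006,z+.006,(.551,.339),.05))
E
```

```text
time_s: 31.2
position: [0.5508, 0.3377, 0.3595]
tool_rot: [[0.156, 0.988, -0.002], [0.988, -0.156, -0.001], [-0.001, -0.002, -1.0]]
ft_force: [-1.1, -0.1, -0.1]
grip_width: 0.0855
gripper_force: 0.0
{'c': array([550.6, 339.1]), 's': array([37.3, 26.9]), 'yaw': 81.2, 'z': np.float64(97.6), 'n': 1353, 'mean': array([551., 340.])}
{'c': array([550.7, 338.8]), 's': array([53.5, 40.5]), 'yaw': 81.5, 'z': np.float64(71.3), 'n': 941, 'mean': array([552.2, 348.4])}
{'c': array([550.9, 339.2]), 's': array([69.6, 52.4]), 'yaw': 80.6, 'z': np.float64(41.4), 'n': 901, 'mean': array([554.6, 354.3])}
```

All three are stacked with centres within 0.5 mm, right heights, and aligned. Handing in.

```bash
python3 -c "from rig import *; print(close_job())"
```

```text
the job is handed in; nothing more can be done
None
```

The three cases are stacked in the cradle, largest to smallest, lined up to within about 1 mm and let go, and the job was handed in at about 31 s; the hand-in returned no verdict.

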